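# Ease a standing board down onto a sloping rest

### The job

Tip the dovetailed board that stands on end on the sloping rest over towards the low cork-topped rail, easing it down all the way so that it lands gently on the rail and never falls freely; then push its raised end lightly until its foot is fully home against the wooden stop. Use only the fingers as guides, say one on either side of its top: do not grip or lift the board, and leave everything else on the bench undisturbed.

Things in the scene. Friction and masses are not known exactly. Their poses are not given: they have to be found in the camera images.
- rest: Sloping rest fixed to the bench: plywood base 130 wide, 12 thick, local x -85..125 mm. Origin on the bench top under its middle (z = 0), x axis from rail to stop. Rail along y at x = -68, 20 thick, round cork top (radius 10), crest 46 mm above the bench. Stop block: face at x = 100, top 44 mm above the bench. The board stands between them and tips towards -x.
- board: Oak board with cut sockets, 185 x 85 x 22 mm, about 0.2 kg, loose, standing on end on the base. Origin: middle of the 185 x 85 mm face towards the rail. Axes: y from foot to top, z across the 22 mm, away from the rail at the start, x across the width. Goes over by itself once tilted about 7 degrees. Lying on the rail it slopes 11 to 19 degrees, z-side up.
- board_top (a point): Centre of the board's upper end (85 x 22 mm), 197 mm above the bench while it stands; axes as the board. With the board lying on the rail, this end is raised about 55 to 85 mm above the bench and juts 60 mm (about 15 once home) past the rail, free below; its weight is then only some 20 mm inside the rail, so pressing this end down lifts the foot.
- board_foot (a point): Centre of the board's lower end, its foot (85 x 22 mm), on the base 12 mm above the bench at the start; axes as the board. With the board lying fully home this point is 2 to 4 mm short of the stop's face, as the upper edge of the sloping foot touches first.
- glue_bottle: Bystander: white glue bottle with red cap, 58 mm across, 158 tall, standing at the back; origin under it.
- screw_tin: Bystander: closed tin with a hinged lid, 92 x 121 x 37 mm; origin under it.
- tape_measure: Bystander: pocket tape measure, 59 x 65 x 31 mm; origin under it.
- cork_block: Bystander: cork sanding block, 40 x 64 x 27 mm; origin under it.
- offcut: Bystander: small sawn wood offcut, 24 x 30 x 22 mm; origin under it.
There are look-alikes about, which are no part of the job. What is shaped like the board but purple is not meant.

How it is judged:
By the outcome, as a careful person would: the job done as asked, in the order asked, and still so for the second after the job is handed in, with the robot touching nothing.
It also fails if it takes over 67 s, if anything falls off the work surface, if the arm or the gripper's body presses on something with over 40 N, if the wrist force passes 120 N, or if a joint passes its speed limit or range.

### The arm

A 6-joint arm with a two-finger parallel gripper is mounted at the origin on the work surface; the furniture and walls round the work are solid. World frame = base frame: x ahead of the robot, y to its left, z up, the work surface at z = 0. Lengths are in mm, angles in rad, forces in N, time in s.
With the tool pointing down it reaches from about 275 to 825 mm from the base axis. Payload 4.9 kg.
Tool frame: the origin (TCP) lies on the centre line of the jaws, within the pads' length; the fingertips stand 19 mm ahead of it and the grasp point (between the pads) is the TCP (arm.tip_extent is the distance from the TCP to the fingertips, in mm); z points along the fingers, y is the line along which they close (so a half turn about z gives the same grasp; the last joint's range is limited). The gripper opens to 85 mm and grips with 20 to 120 N. Pads are 22 mm wide; open, the fingers measure 114 mm over their backs; the gripper's body (76 mm by 85 mm) begins 54 mm behind the grasp point. The pads swing forward as they close: fully open they stand 13 mm farther back than shut.
Start: joints at [-1.472, 0.326, -0.193, 1.052, 0, 1.437], TCP at [126.897, -535.178, 250.281] pointing down, gripper open.
Joint ranges: [-2.65, 2.65], [-0.97, 1.79], [-1.3, 1.35], [-1.93, 2.1], [-1.47, 1.37], [-3.14, 3.14]. Speed limits (rad/s): [2.57, 2.57, 3.14, 3.14, 3.14, 3.14].

### API

Orientations are given as [roll, pitch, yaw] about the fixed x, y, z axes, in that order (R = Rz(yaw) Ry(pitch) Rx(roll)).
In Python, from cell import arm gives the robot as it stands.
- The arm moves only by the tool play_rows, never from a script. Its argument "increments" is a list of rows, each an object with "slide": the shift along the tool's x, y, z in m, a list of three; "delta_rot": the turn, a rotation vector about the tool's x, y, z in degrees, a list of three; "gripper": the opening, from 0 (shut) to 1 (fully open). In form: [{"slide": [tx, ty, tz], "delta_rot": [wx, wy, wz], "gripper": gripper}, ...]. A call has 1 to 5 rows; each row is the pose to reach, as a shift and turn from the pose commanded when the call began, along the tool's axes at that moment; what a row does not reach only later rows make up. A row lasts 1/10 s, in which the tool goes at most 50 mm and 8.59 degrees, less where a joint would pass 70% of its speed; a pose out of reach is approached as far as the arm can. A call with a gripper value outside its range is refused whole. The fingers move at their own pace and stop on an object; "grip_force" is the grip in N (left out, the last holds). Time passes only in rows, so rows that repeat a pose let the fingers close. It gives the time, the measured TCP pose, the force, the opening and the grip force at its end, in the units of the state.
- arm.read_state(): the state, without advancing time (a new reading comes with each control period).
- arm.get_image(name): name is "side" or "top" or "wrist"; returns a dict with "image" (420x560x3 uint8, red, green, blue), "depth" (420x560 float32, mm along the optical axis (not along the pixel's ray), 0 where there is no reading), "K" (3x3 intrinsics, pixels), "distortion" ([k1, k2, p1, p2, k3] as OpenCV has them; the pictures are not rectified), "extrinsics" (4x4, takes a point from camera to world coordinates). Camera axes: x right, y up, looking along -z (the intrinsics and any distortion apply to the point x, -y, -z); pixel columns grow to the right and rows downward; lengths in mm; the calibration is good to about 2 mm. A picture is of the moment at which its call begins.
- arm.hand_in(): hands the job in; it is judged then, once.
The state is a dict: "time_s": time; "qpos": joint angles; "joint_vel": joint speeds; "joint_efforts": joint torques, N m; "eef_pos": TCP position; "orientation": TCP orientation; "force": force on the tool from outside, world axes, zero at the start; "torque": the same for the moment, N m; "gripper_width": opening from 0.0 (shut) to 1.0 (fully open); "grasp_force": force on a finger pad.
Only numpy, scipy, OpenCV 4.12 (cv2) and the standard library are available. Lean on these libraries where they do the work, as an engineer would, in place of code of your own. Each camera call takes 0.05 s, during which the arm holds its last target. There are 200 camera calls.

## Working session

There is one attempt and no reset: what is moved stays moved. The work goes in short steps, Python scripts to look and compute and a tool call to move; the robot and the scene stay as the last step left them, time stands still between calls to the robot, and variables do not carry over. Pictures are saved under pics/ and viewed, at most 12 in all, crops included, and the job is handed in when it is done.

Besides the shell and the picture viewer there is one more tool, called after "Request:" by a JSON object that holds its "method" and its "body", one argument or row to a line. play_rows: Moves the arm, as the interface text tells. Its arguments: {"type":"object","properties":{"increments":{"type":"array"},"grip_force":{"type":"number"}},"required":["increments"]}

```bash
ls; mkdir -p pics; cat > h.py <<'E'
import numpy as np, cv2, pickle
from cell import arm
def grab(n,f=None):
    d=arm.get_image(n)
    if f: cv2.imwrite('pics/'+f,cv2.cvtColor(d['image'],cv2.COLOR_RGB2BGR))
    return d
def pts(d,uv,depth=None):
    uv=np.asarray(uv,float).reshape(-1,2)
    if depth is None: depth=d['depth'][uv[:,1].round().astype(int),uv[:,0].round().astype(int)]
    n=cv2.undistortPoints(uv.reshape(-1,1,2),np.array(d['K']),np.array(d['distortion'])).reshape(-1,2)
    c=np.c_[n[:,0]*depth,-n[:,1]*depth,-np.ones(len(n))*depth,np.ones(len(n))]
    return (c@np.array(d['extrinsics']).T)[:,:3]
def cloud(d):
    v,u=np.mgrid[0:420,0:560]; 
    return pts(d,np.c_[u.ravel(),v.ravel()],d['depth'].ravel()).reshape(420,560,3)
E
python3 - <<'E'
from h import *
for n in ['side','top']:
    d=grab(n,n+'0.png'); pickle.dump(d,open(n+'0.pkl','wb')); print(n,np.array(d['extrinsics']).round(2).tolist())
print(arm.read_state())
E
```

```text
pics
side [[-0.94, 0.17, -0.3, -63.7], [-0.34, -0.46, 0.82, 1291.66], [0.0, 0.87, 0.5, 963.9], [0.0, 0.0, 0.0, 1.0]]
top [[0.02, 1.0, -0.04, 354.36], [-1.0, 0.02, -0.02, -45.87], [-0.01, 0.04, 1.0, 1273.2], [0.0, 0.0, 0.0, 1.0]]
{'time_s': 0.1, 'qpos': array([-1.47218495e+00,  3.26888076e-01, -1.93492391e-01,  1.05204698e+00,
        3.32753960e-05,  1.43660461e+00]), 'joint_vel': array([-0.00085958, -0.00276429,  0.00366008,  0.00108371,  0.00028676,
       -0.0012308 ]), 'joint_efforts': array([ 2.37090098e-03, -4.44238257e+01,  2.63039482e+01,  7.83218478e-03,
       -9.71505074e-05, -9.08375966e-06]), 'eef_pos': array([ 126.86200483, -534.64036248,  249.56694454]), 'orientation': array([-3.13998065e+00, -2.51202101e-04,  2.32802867e-01]), 'force': array([ 0.62557972, -0.46602166, -0.43959385]), 'torque': array([-0.00047693, -0.01437774,  0.04153162]), 'grasp_force': 0.0, 'gripper_width': 1.00312820955094}
```

View pics/side0.png

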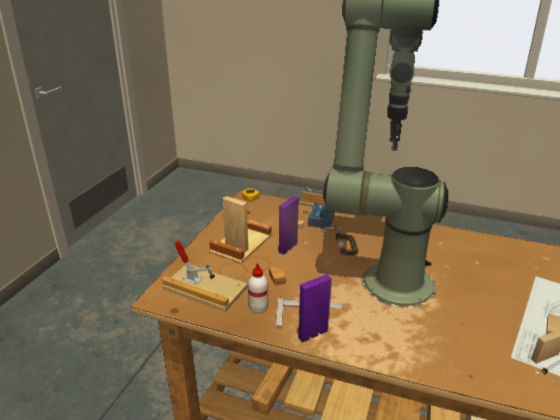

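View pics/top0.png

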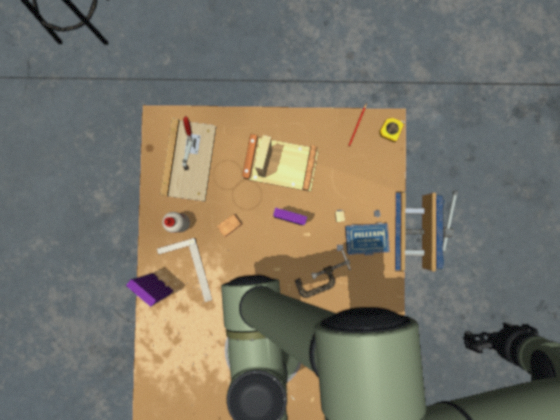

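The board stands on the yellow rest at top px (265,157), side px (235,223). Now I'll zoom in on it and take heights from the depth image.

```bash
python3 - <<'E'
from h import *
t=pickle.load(open('top0.pkl','rb'));s=pickle.load(open('side0.pkl','rb'))
a=cv2.resize(t['image'][120:205,225:335],(660,510),interpolation=cv2.INTER_CUBIC)[:, :400]
b=cv2.resize(s['image'][185:270,200:285],(400,400),interpolation=cv2.INTER_CUBIC)
a=cv2.resize(t['image'][120:205,235:330],(400,358),interpolation=cv2.INTER_CUBIC)
im=np.zeros((400,800,3),np.uint8); im[:358,:400]=a; im[:,400:]=b
cv2.imwrite('pics/z0.png',im[:,:,::-1])
C=cloud(t); 
for v in (140,150,157,165,175,182):
    print(v,[(u,*C[v,u].round().astype(int)) for u in range(240,324,4)])
print((t['depth']>0).mean(),(s['depth']>0).mean())
E
```

```text
140 [(240, np.int64(627), np.int64(82), np.int64(-4)), (244, np.int64(627), np.int64(70), np.int64(-3)), (248, np.int64(627), np.int64(58), np.int64(0)), (252, np.int64(617), np.int64(43), np.int64(44)), (256, np.int64(619), np.int64(31), np.int64(38)), (260, np.int64(625), np.int64(21), np.int64(10)), (264, np.int64(586), np.int64(1), np.int64(193)), (268, np.int64(586), np.int64(-9), np.int64(195)), (272, np.int64(625), np.int64(-15), np.int64(12)), (276, np.int64(629), np.int64(-27), np.int64(-5)), (280, np.int64(628), np.int64(-39), np.int64(-1)), (284, np.int64(629), np.int64(-51), np.int64(-5)), (288, np.int64(628), np.int64(-63), np.int64(2)), (292, np.int64(629), np.int64(-75), np.int64(-1)), (296, np.int64(629), np.int64(-87), np.int64(-1)), (300, np.int64(630), np.int64(-99), np.int64(-3)), (304, np.int64(629), np.int64(-111), np.int64(1)), (308, np.int64(629), np.int64(-123), np.int64(1)), (312, np.int64(630), np.int64(-135), np.int64(-1)), (316, np.int64(630), np.int64(-147), np.int64(2)), (320, np.int64(631), np.int64(-160), np.int64(-5))]
150 [(240, np.int64(597), np.in
[... 4657 characters left out ...]
(272, np.int64(499), np.int64(-17), np.int64(15)), (276, np.int64(500), np.int64(-29), np.int64(7)), (280, np.int64(500), np.int64(-41), np.int64(9)), (284, np.int64(500), np.int64(-53), np.int64(13)), (288, np.int64(501), np.int64(-65), np.int64(8)), (292, np.int64(500), np.int64(-77), np.int64(13)), (296, np.int64(501), np.int64(-89), np.int64(8)), (300, np.int64(500), np.int64(-101), np.int64(15)), (304, np.int64(498), np.int64(-111), np.int64(38)), (308, np.int64(497), np.int64(-123), np.int64(43)), (312, np.int64(501), np.int64(-136), np.int64(11)), (316, np.int64(503), np.int64(-149), np.int64(1)), (320, np.int64(503), np.int64(-161), np.int64(0))]
0.9960544217687075 0.9727380952380953
```

View pics/z0.png

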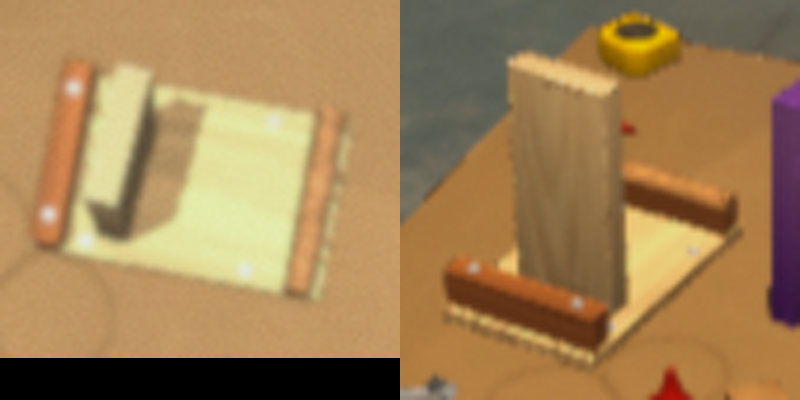

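The left block (px 250,155), with two screws, is the stop. The right strip (px 312,160) is the cork rail. The board stands near the stop and tips towards -y, so next I'll fit the poses.

```bash
python3 - <<'E'
from h import *
t=pickle.load(open('top0.pkl','rb'))
C=cloud(t); v,u=np.mgrid[0:420,0:560]
roi=(u>235)&(u<330)&(v>125)&(v<200)
def onplane(mask,z):
    p=np.c_[u[mask],v[mask]].astype(float)
    E=np.array(t['extrinsics']); a=pts(t,p,np.full(len(p),1000.)); o=E[:3,3]; d=a-o
    return (o+d*((z-o[2])/d[:,2])[:,None])[:,:2]
def rect(mask,z,n):
    q=onplane(mask,z).astype(np.float32); c,s,a=cv2.minAreaRect(q); print(n,np.round(c,1),np.round(s,1),round(a,1),len(q),'mean',q.mean(0).round(1)); return q
hs=cv2.cvtColor(t['image'],cv2.COLOR_RGB2HSV); Z=C[...,2]
rect(roi&(Z>188),197,'top')
st=rect(roi&(Z>28)&(Z<60)&(C[...,1]>26),44,'stop')
ra=rect(roi&(Z>30)&(Z<60)&(C[...,1]<-105),44,'rail')
for q in(st,ra):
    vx=cv2.fitLine(q,cv2.DIST_L2,0,.01,.01).ravel(); print(vx, 'perp yaw',np.degrees(np.arctan2(vx[0],-vx[1])))
# bystanders & other raised points near path
for n,(a,b) in dict(tin=(367,238),tape=(392,128),cork=(230,225),offcut=(340,216),purple=(290,216),clamp=(330,275),pencil=(357,128)).items(): print(n,C[b-3:b+4,a-3:a+4].reshape(-1,3).mean(0).round())
E
```

```text
top [530.  -37.7] [231.3 178.8] 86.8 323 mean [5.528e+02 5.000e-01]
stop [570.   48.6] [ 22.9 130.4] 80.0 349 mean [569.7  49. ]
rail [ 539.8 -126.1] [ 19.9 129.3] 80.1 306 mean [ 539.6 -126.1]
[ 9.8498863e-01 -1.7261924e-01  5.6972974e+02  4.8971375e+01] perp yaw 80.05985
[ 9.8535919e-01 -1.7049140e-01  5.3959338e+02 -1.2606109e+02] perp yaw 80.1836
tin [ 338. -296.   36.]
tape [ 662. -368.   30.]
cork [369. 103.  27.]
offcut [ 401. -219.   21.]
purple [392. -69. 206.]
clamp [ 227. -194.   10.]
pencil [ 668. -270.    2.]
```

```bash
python3 - <<'E'
from h import *
t=pickle.load(open('top0.pkl','rb'))
C=cloud(t); v,u=np.mgrid[0:420,0:560]; Z=C[...,2]
m=((Z>183)&(u>240)&(u<285)&(v>125)&(v<180)).astype(np.uint8)
n,l,s,c=cv2.connectedComponentsWithStats(m); k=1+s[1:,4].argmax(); m=l==k; print(s[1:,4])
p=np.c_[u[m],v[m]].astype(float); E=np.array(t['extrinsics']); o=E[:3,3]
d=pts(t,p,np.full(len(p),1000.))-o; q=(o+d*((197-o[2])/d[:,2])[:,None])[:,:2].astype(np.float32)
print(cv2.minAreaRect(q),q.mean(0), cv2.fitLine(q,cv2.DIST_L2,0,.01,.01).ravel())
e=np.array([.172,.985]); print('local', (q.mean(0)-[551.4,-59.1])@e,(q.mean(0)-[551.4,-59.1])@[-.985,.172])
E
```

```text
[  1   1   1 301   1   1   1   1   1   1]
((554.0745239257812, 4.012630462646484), (22.854450225830078, 85.89080810546875), 76.31245422363281) [553.9897     4.055598] [ 9.7255069e-01 -2.3269117e-01  5.5398962e+02  4.0555987e+00]
local 62.653689645481116 8.311923035812356
```

```bash
cat > plan.py <<'E'
from h import *
from scipy.spatial.transform import Rotation as R, Slerp
def plan(p0,o0,p1,o1,n,per=5):
    a,b=R.from_euler('xyz',o0),R.from_euler('xyz',o1); rv=(a.inv()*b).as_rotvec()
    pose=lambda s:(np.array(p0)+s*(np.array(p1)-p0), a*R.from_rotvec(rv*s))
    for c in range(0,n,per):
        P,Q=pose(c/n)
        for k in range(c+1,min(c+per,n)+1):
            p,q=pose(k/n); print(c//per,(Q.inv().apply(p-P)/1000).round(4).tolist(),np.degrees((Q.inv()*q).as_rotvec()).round(2).tolist())
E
python3 - <<'E'
from plan import *
s=arm.read_state(); print(arm.tip_extent)
plan([126.9,-535.2,250.3],[np.pi,0,.2328],[554,4,310],[np.pi,0,2.907],20)
E
```

```text
19.0
0 [0.027, -0.0213, -0.003] [-0.0, 0.0, -7.66]
0 [0.054, -0.0426, -0.006] [-0.0, 0.0, -15.32]
0 [0.081, -0.0639, -0.009] [0.0, 0.0, -22.98]
0 [0.108, -0.0852, -0.0119] [0.0, 0.0, -30.64]
0 [0.135, -0.1065, -0.0149] [0.0, 0.0, -38.31]
1 [0.0344, 0.0, -0.003] [-0.0, 0.0, -7.66]
1 [0.0688, 0.0, -0.006] [-0.0, 0.0, -15.32]
1 [0.1032, 0.0, -0.009] [-0.0, 0.0, -22.98]
1 [0.1376, 0.0001, -0.0119] [-0.0, 0.0, -30.64]
1 [0.172, 0.0001, -0.0149] [0.0, 0.0, -38.31]
2 [0.027, 0.0213, -0.003] [-0.0, 0.0, -7.66]
2 [0.054, 0.0427, -0.006] [0.0, 0.0, -15.32]
2 [0.0809, 0.064, -0.009] [0.0, 0.0, -22.98]
2 [0.1079, 0.0853, -0.0119] [-0.0, 0.0, -30.64]
2 [0.1349, 0.1067, -0.0149] [0.0, 0.0, -38.31]
3 [0.0079, 0.0335, -0.003] [-0.0, 0.0, -7.66]
3 [0.0159, 0.0669, -0.006] [-0.0, 0.0, -15.32]
3 [0.0238, 0.1004, -0.009] [-0.0, 0.0, -22.98]
3 [0.0318, 0.1338, -0.0119] [0.0, 0.0, -30.64]
3 [0.0397, 0.1673, -0.0149] [-0.0, 0.0, -38.31]
```

Request:
{"method": "play_rows", "body": {
  "increments": [
    {"slide": [0.027,-0.0213,-0.003],"delta_rot": [0,0,-7.66],"gripper": 0.8},
    {"slide": [0.054,-0.0426,-0.006],"delta_rot": [0,0,-15.32],"gripper": 0.8},
    {"slide": [0.081,-0.0639,-0.009],"delta_rot": [0,0,-22.98],"gripper": 0.8},
    {"slide": [0.108,-0.0852,-0.012],"delta_rot": [0,0,-30.64],"gripper": 0.8},
    {"slide": [0.135,-0.1065,-0.015],"delta_rot": [0,0,-38.3],"gripper": 0.8}
  ],
  "grip_force": 20
}}

```text
time_s: 0.6
eef_pos: [234.2, -399.0, 265.1]
orientation: [-3.141, -0.0, 0.906]
force: [0.6, -0.9, 0.7]
gripper_width: 0.797
grasp_force: 0.0
```

Request:
{"method": "play_rows", "body": {
  "increments": [
    {"slide": [0.0344,0,-0.003],"delta_rot": [0,0,-7.66],"gripper": 0.8},
    {"slide": [0.0688,0,-0.006],"delta_rot": [0,0,-15.32],"gripper": 0.8},
    {"slide": [0.1032,0,-0.009],"delta_rot": [0,0,-22.98],"gripper": 0.8},
    {"slide": [0.1376,0,-0.012],"delta_rot": [0,0,-30.64],"gripper": 0.8},
    {"slide": [0.172,0,-0.015],"delta_rot": [0,0,-38.3],"gripper": 0.8}
  ]
}}

```text
time_s: 1.1
eef_pos: [340.9, -264.2, 280.2]
orientation: [-3.141, -0.0, 1.575]
force: [1.1, 0.2, -0.4]
gripper_width: 0.801
grasp_force: 0.0
```

Request:
{"method": "play_rows", "body": {
  "increments": [
    {"slide": [0.027,0.0213,-0.003],"delta_rot": [0,0,-7.66],"gripper": 0.8},
    {"slide": [0.054,0.0427,-0.006],"delta_rot": [0,0,-15.32],"gripper": 0.8},
    {"slide": [0.0809,0.064,-0.009],"delta_rot": [0,0,-22.98],"gripper": 0.8},
    {"slide": [0.1079,0.0853,-0.012],"delta_rot": [0,0,-30.64],"gripper": 0.8},
    {"slide": [0.135,0.1067,-0.015],"delta_rot": [0,0,-38.3],"gripper": 0.8}
  ]
}}

```text
time_s: 1.6
eef_pos: [447.8, -129.3, 295.2]
orientation: [-3.141, -0.0, 2.244]
force: [0.1, -0.4, 1.4]
gripper_width: 0.801
grasp_force: 0.0
```

Request:
{"method": "play_rows", "body": {
  "increments": [
    {"slide": [0.0079,0.0335,-0.003],"delta_rot": [0,0,-7.66],"gripper": 0.8},
    {"slide": [0.0159,0.0669,-0.006],"delta_rot": [0,0,-15.32],"gripper": 0.8},
    {"slide": [0.0238,0.1004,-0.009],"delta_rot": [0,0,-22.98],"gripper": 0.8},
    {"slide": [0.0318,0.1338,-0.012],"delta_rot": [0,0,-30.64],"gripper": 0.8},
    {"slide": [0.04,0.1673,-0.015],"delta_rot": [0,0,-38.3],"gripper": 0.8}
  ]
}}

```text
time_s: 2.1
eef_pos: [554.4, 5.6, 310.0]
orientation: [-3.141, -0.001, 2.912]
force: [0.5, -0.6, -0.3]
gripper_width: 0.801
grasp_force: 0.0
```

```bash
python3 - <<'E'
from h import *
d=grab('wrist','w1.png'); pickle.dump(d,open('w1.pkl','wb')); s=arm.read_state(); print({k:s[k] for k in('time_s','qpos','eef_pos','orientation','force','gripper_width')})
E
```

```text
{'time_s': 2.15, 'qpos': array([-0.11782229,  0.30694418, -0.06577277,  1.1962153 ,  0.00355279,
        0.10410404]), 'eef_pos': array([557.23727865,   9.17153515, 310.18990375]), 'orientation': array([3.13786539e+00, 1.48478924e-03, 2.91966687e+00]), 'force': array([2.0221656 , 1.95221725, 1.43322538]), 'gripper_width': 0.795857291558663}
```

View pics/w1.png

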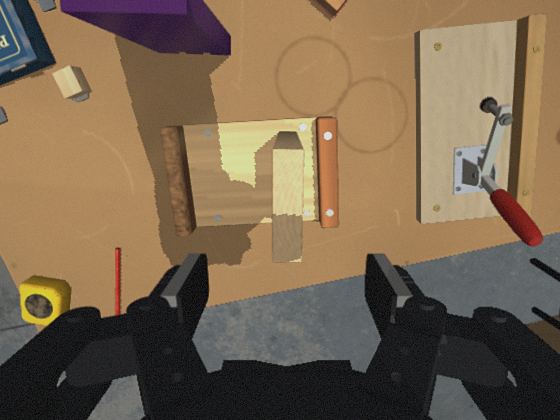

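The wrist view shows the board top (px 288,205) between the fingers (pads at px 185 and 390), and the cork rail on the left (px 178,180). I'll measure the board top from here.

```bash
python3 - <<'E'
from h import *
t=grab('wrist'); s=arm.read_state(); print(s['eef_pos'],s['orientation'])
C=cloud(t); v,u=np.mgrid[0:420,0:560]; Z=C[...,2]
m=((Z>185)&(Z<210)&(u>255)&(u<320)&(v>110)&(v<275)).astype(np.uint8)
n,l,ss,c=cv2.connectedComponentsWithStats(m); k=1+ss[1:,4].argmax(); m=l==k
print(ss[k],Z[m].mean())
p=np.c_[u[m],v[m]].astype(float); E=np.array(t['extrinsics']); o=E[:3,3]
d=pts(t,p,np.full(len(p),1000.))-o; q=(o+d*((197-o[2])/d[:,2])[:,None])[:,:2].astype(np.float32)
print(cv2.minAreaRect(q),q.mean(0), cv2.fitLine(q,cv2.DIST_L2,0,.01,.01).ravel())
E
```

```text
[555.71862444   7.13553535 309.83807371] [3.14043009e+00 3.38239559e-04 2.91239144e+00]
[ 266  144   32  116 3556] 197.69145027296958
((554.1068725585938, 6.876794815063477), (21.861785888671875, 86.09970092773438), 76.27543640136719) [552.05005     7.2056303] [ 9.7127682e-01 -2.3795240e-01  5.5204956e+02  7.2056255e+00]
```

Request:
{"method": "play_rows", "body": {
  "increments": [
    {"slide": [0,0.0003,0.015],"delta_rot": [0,0,0],"gripper": 0.8},
    {"slide": [0,0.0015,0.045],"delta_rot": [0,0,0.3],"gripper": 0.8},
    {"slide": [0,0.0015,0.08],"delta_rot": [0,0,0.3],"gripper": 0.8},
    {"slide": [0,0.0015,0.108],"delta_rot": [0,0,0.3],"gripper": 0.8},
    {"slide": [0,0.0015,0.118],"delta_rot": [0,0,0.3],"gripper": 0.8}
  ]
}}

```text
time_s: 2.7
eef_pos: [551.6, 5.5, 189.1]
orientation: [-3.141, -0.006, 2.9]
force: [-0.4, 0.9, 0.4]
gripper_width: 0.801
grasp_force: 0.0
```

Request:
{"method": "play_rows", "body": {
  "increments": [
    {"slide": [0,0,0],"delta_rot": [0,0,0],"gripper": 0.6},
    {"slide": [0,0,0],"delta_rot": [0,0,0],"gripper": 0.5},
    {"slide": [0,0,0],"delta_rot": [0,0,0],"gripper": 0.5}
  ]
}}

```text
time_s: 3.0
eef_pos: [555.4, 5.5, 194.0]
orientation: [3.141, 0.003, 2.901]
force: [0.2, 0.3, 1.3]
gripper_width: 0.499
grasp_force: 0.0
```

```bash
python3 - <<'E'
from h import *
d=grab('wrist','w2.png'); s=arm.read_state(); print({k:s[k] for k in('time_s','qpos','eef_pos','orientation','force','gripper_width')})
d2=grab('side')
im=np.zeros((420,800,3),np.uint8); im[:,:400]=cv2.resize(d['image'],(400,420)); im[:400,400:]=cv2.resize(d2['image'][150:270,190:310],(400,400),interpolation=cv2.INTER_CUBIC)
cv2.imwrite('pics/c2.png',im[:,:,::-1])
E
```

```text
{'time_s': 3.05, 'qpos': array([-1.22911466e-01,  3.77513479e-01, -2.68839755e-01,  9.21572834e-01,
       -1.16595933e-05,  1.17519275e-01]), 'eef_pos': array([555.34844743,   5.55160884, 193.92076653]), 'orientation': array([3.14126770e+00, 2.85182809e-03, 2.90116143e+00]), 'force': array([ 0.20544267, -0.33824049,  0.37582126]), 'gripper_width': 0.5005505509299073}
```

View pics/c2.png

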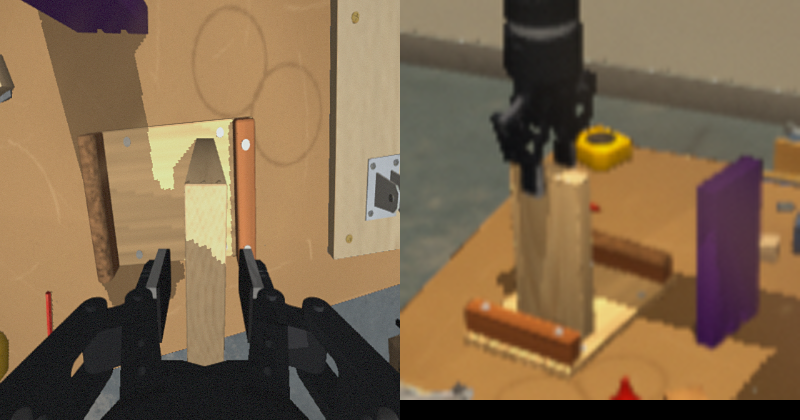

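The fingers straddle the top (pads at px 168 and 240, board at px 186–228). I'll narrow them without gripping, then start tipping about the foot edge.

Request:
{"method": "play_rows", "body": {
  "increments": [
    {"slide": [0,0.0005,0.002],"delta_rot": [0,0,0],"gripper": 0.4},
    {"slide": [0,0.001,0.004],"delta_rot": [0,0,0],"gripper": 0.32},
    {"slide": [0,0.001,0.004],"delta_rot": [0,0,0],"gripper": 0.32},
    {"slide": [0,0.001,0.004],"delta_rot": [0,0,0],"gripper": 0.32},
    {"slide": [0,0.001,0.004],"delta_rot": [0,0,0],"gripper": 0.32}
  ]
}}

```text
time_s: 3.6
eef_pos: [554.5, 6.8, 188.3]
orientation: [3.142, -0.0, 2.901]
force: [-0.7, -0.0, 0.3]
gripper_width: 0.32
grasp_force: 0.0
```

Request:
{"method": "play_rows", "body": {
  "increments": [
    {"slide": [0,-0.0016,-0.0001],"delta_rot": [-0.5,0,0],"gripper": 0.32},
    {"slide": [0,-0.0047,-0.0002],"delta_rot": [-1.5,0,0],"gripper": 0.32},
    {"slide": [0,-0.0078,-0.0003],"delta_rot": [-2.5,0,0],"gripper": 0.32},
    {"slide": [0,-0.0109,-0.0003],"delta_rot": [-3.5,0,0],"gripper": 0.32},
    {"slide": [0,-0.0156,-0.0003],"delta_rot": [-5,0,0],"gripper": 0.32}
  ]
}}

```text
time_s: 4.1
eef_pos: [550.8, -8.7, 188.7]
orientation: [3.052, 0.0, 2.902]
force: [-0.5, -0.6, 0.6]
gripper_width: 0.318
grasp_force: 0.0
```

Request:
{"method": "play_rows", "body": {
  "increments": [
    {"slide": [0,-0.0031,-0.0002],"delta_rot": [-1,0,0],"gripper": 0.32},
    {"slide": [0,-0.0062,-0.0003],"delta_rot": [-2,0,0],"gripper": 0.32},
    {"slide": [0,-0.0093,-0.0003],"delta_rot": [-3,0,0],"gripper": 0.32},
    {"slide": [0,-0.0124,-0.0003],"delta_rot": [-4,0,0],"gripper": 0.32},
    {"slide": [0,-0.0156,-0.0003],"delta_rot": [-5,0,0],"gripper": 0.32}
  ]
}}

```text
time_s: 4.6
eef_pos: [547.0, -23.8, 187.5]
orientation: [2.966, -0.0, 2.901]
force: [0.4, 0.2, -0.8]
gripper_width: 0.32
grasp_force: 0.0
```

Request:
{"method": "play_rows", "body": {
  "increments": [
    {"slide": [0,-0.0031,-0.0002],"delta_rot": [-1,0,0],"gripper": 0.32},
    {"slide": [0,-0.0062,-0.0003],"delta_rot": [-2,0,0],"gripper": 0.32},
    {"slide": [0,-0.0093,-0.0003],"delta_rot": [-3,0,0],"gripper": 0.32},
    {"slide": [0,-0.0124,-0.0003],"delta_rot": [-4,0,0],"gripper": 0.32},
    {"slide": [0,-0.0156,-0.0003],"delta_rot": [-5,0,0],"gripper": 0.32}
  ]
}}

```text
time_s: 5.1
eef_pos: [543.3, -38.7, 185.0]
orientation: [2.878, -0.0, 2.901]
force: [-0.2, 1.2, -0.6]
gripper_width: 0.317
grasp_force: 0.1
```

```bash
cat > look.py <<'E'
from h import *
import sys
d=grab('wrist'); s=arm.read_state(); print({k:np.round(s[k],3).tolist() for k in('time_s','qpos','eef_pos','orientation','force','gripper_width','grasp_force')})
d2=grab('side'); pickle.dump((d,d2),open(sys.argv[1]+'.pkl','wb'))
im=np.zeros((420,800,3),np.uint8); im[:,:400]=cv2.resize(d['image'],(400,420)); im[:400,400:]=cv2.resize(d2['image'][150:270,190:310],(400,400),interpolation=cv2.INTER_CUBIC)
cv2.imwrite('pics/'+sys.argv[1]+'.png',im[:,:,::-1])
E
python3 look.py c3
```

```text
{'time_s': 5.15, 'qpos': [-0.346, 0.372, -0.331, 0.897, 0.261, -0.109], 'eef_pos': [543.126, -39.517, 184.743], 'orientation': [2.879, -0.001, 2.9], 'force': [-0.792, -1.811, -0.332], 'gripper_width': 0.319, 'grasp_force': 0.092}
```

View pics/c3.png

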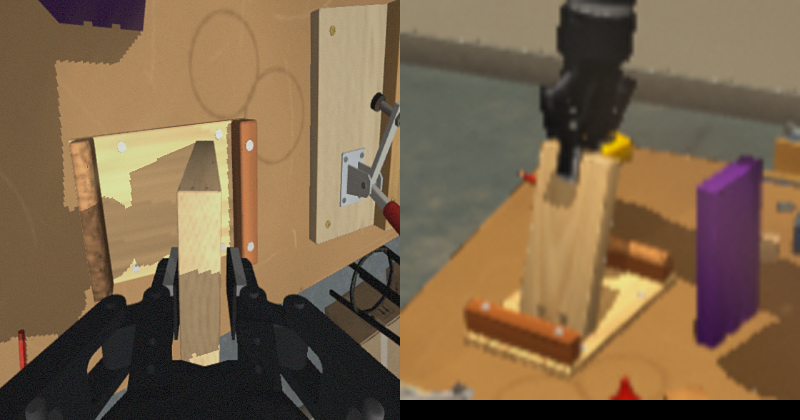

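The board now leans about 15° on the rail-side finger, with its foot still in place (side px 540–605 at the base). Continuing to ease it down.

Request:
{"method": "play_rows", "body": {
  "increments": [
    {"slide": [0,-0.0031,-0.0002],"delta_rot": [-1,0,0],"gripper": 0.32},
    {"slide": [0,-0.0062,-0.0003],"delta_rot": [-2,0,0],"gripper": 0.32},
    {"slide": [0,-0.0093,-0.0003],"delta_rot": [-3,0,0],"gripper": 0.32},
    {"slide": [0,-0.0124,-0.0003],"delta_rot": [-4,0,0],"gripper": 0.32},
    {"slide": [0,-0.0156,-0.0003],"delta_rot": [-5,0,0],"gripper": 0.32}
  ]
}}

```text
time_s: 5.7
eef_pos: [539.7, -53.5, 181.2]
orientation: [2.791, -0.0, 2.901]
force: [-1.0, -0.2, -0.3]
gripper_width: 0.317
grasp_force: 0.1
```

Request:
{"method": "play_rows", "body": {
  "increments": [
    {"slide": [0,-0.0031,-0.0002],"delta_rot": [-1,0,0],"gripper": 0.32},
    {"slide": [0,-0.0062,-0.0003],"delta_rot": [-2,0,0],"gripper": 0.32},
    {"slide": [0,-0.0093,-0.0003],"delta_rot": [-3,0,0],"gripper": 0.32},
    {"slide": [0,-0.0124,-0.0003],"delta_rot": [-4,0,0],"gripper": 0.32},
    {"slide": [0,-0.0156,-0.0003],"delta_rot": [-5,0,0],"gripper": 0.32}
  ]
}}

```text
time_s: 6.2
eef_pos: [536.2, -67.8, 176.2]
orientation: [2.704, -0.0, 2.901]
force: [0.1, -0.2, -0.5]
gripper_width: 0.317
grasp_force: 0.1
```

Request:
{"method": "play_rows", "body": {
  "increments": [
    {"slide": [0,-0.0031,-0.0002],"delta_rot": [-1,0,0],"gripper": 0.32},
    {"slide": [0,-0.0062,-0.0003],"delta_rot": [-2,0,0],"gripper": 0.32},
    {"slide": [0,-0.0093,-0.0003],"delta_rot": [-3,0,0],"gripper": 0.32},
    {"slide": [0,-0.0124,-0.0003],"delta_rot": [-4,0,0],"gripper": 0.32},
    {"slide": [0,-0.0156,-0.0003],"delta_rot": [-5,0,0],"gripper": 0.32}
  ]
}}

```text
time_s: 6.7
eef_pos: [532.9, -81.6, 169.9]
orientation: [2.617, 0.0, 2.901]
force: [0.6, -0.1, 0.1]
gripper_width: 0.317
grasp_force: 0.1
```

Request:
{"method": "play_rows", "body": {
  "increments": [
    {"slide": [0,-0.0031,-0.0002],"delta_rot": [-1,0,0],"gripper": 0.32},
    {"slide": [0,-0.0062,-0.0003],"delta_rot": [-2,0,0],"gripper": 0.32},
    {"slide": [0,-0.0093,-0.0003],"delta_rot": [-3,0,0],"gripper": 0.32},
    {"slide": [0,-0.0124,-0.0003],"delta_rot": [-4,0,0],"gripper": 0.32},
    {"slide": [0,-0.0156,-0.0003],"delta_rot": [-5,0,0],"gripper": 0.32}
  ]
}}

```text
time_s: 7.2
eef_pos: [529.6, -94.9, 162.3]
orientation: [2.529, -0.0, 2.901]
force: [-0.3, -1.6, -0.7]
gripper_width: 0.316
grasp_force: 0.2
```

Request:
{"method": "play_rows", "body": {
  "increments": [
    {"slide": [0,-0.0031,-0.0002],"delta_rot": [-1,0,0],"gripper": 0.32},
    {"slide": [0,-0.0062,-0.0003],"delta_rot": [-2,0,0],"gripper": 0.32},
    {"slide": [0,-0.0093,-0.0003],"delta_rot": [-3,0,0],"gripper": 0.32},
    {"slide": [0,-0.0124,-0.0003],"delta_rot": [-4,0,0],"gripper": 0.32},
    {"slide": [0,-0.0156,-0.0003],"delta_rot": [-5,0,0],"gripper": 0.32}
  ]
}}

```text
time_s: 7.7
eef_pos: [526.6, -107.5, 153.6]
orientation: [2.442, 0.0, 2.901]
force: [0.6, -0.3, -0.9]
gripper_width: 0.321
grasp_force: 0.2
```

```bash
python3 look.py c4
```

```text
{'time_s': 7.75, 'qpos': [-0.667, 0.575, -0.273, 1.059, 0.626, -0.535], 'eef_pos': [526.213, -108.013, 152.868], 'orientation': [2.442, -0.001, 2.901], 'force': [-0.033, -0.662, -0.788], 'gripper_width': 0.326, 'grasp_force': 0.228}
```

View pics/c4.png

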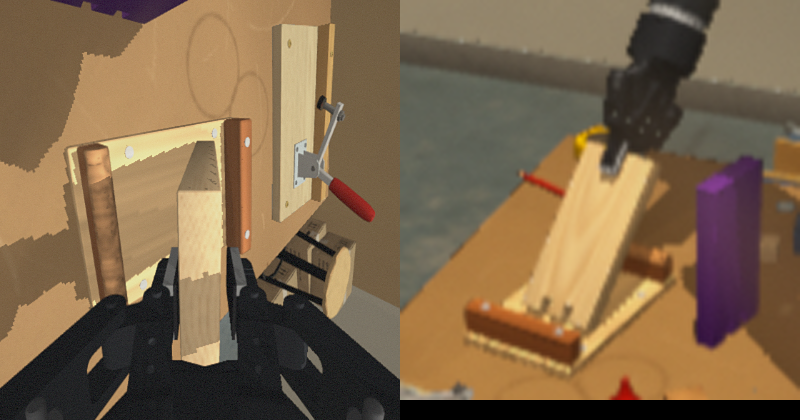

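The board is at about 40° on the lower finger and its foot has not slid (side px 545–610, 300). Next, on to 65°.

Request:
{"method": "play_rows", "body": {
  "increments": [
    {"slide": [0,-0.0031,-0.0002],"delta_rot": [-1,0,0],"gripper": 0.32},
    {"slide": [0,-0.0062,-0.0003],"delta_rot": [-2,0,0],"gripper": 0.32},
    {"slide": [0,-0.0093,-0.0003],"delta_rot": [-3,0,0],"gripper": 0.32},
    {"slide": [0,-0.0124,-0.0003],"delta_rot": [-4,0,0],"gripper": 0.32},
    {"slide": [0,-0.0156,-0.0003],"delta_rot": [-5,0,0],"gripper": 0.32}
  ]
}}

```text
time_s: 8.3
eef_pos: [523.7, -119.3, 143.7]
orientation: [2.355, -0.0, 2.901]
force: [0.2, 0.3, 0.8]
gripper_width: 0.317
grasp_force: 0.2
```

Request:
{"method": "play_rows", "body": {
  "increments": [
    {"slide": [0,-0.0031,-0.0002],"delta_rot": [-1,0,0],"gripper": 0.32},
    {"slide": [0,-0.0062,-0.0003],"delta_rot": [-2,0,0],"gripper": 0.32},
    {"slide": [0,-0.0093,-0.0003],"delta_rot": [-3,0,0],"gripper": 0.32},
    {"slide": [0,-0.0124,-0.0003],"delta_rot": [-4,0,0],"gripper": 0.32},
    {"slide": [0,-0.0156,-0.0003],"delta_rot": [-5,0,0],"gripper": 0.32}
  ]
}}

```text
time_s: 8.8
eef_pos: [521.0, -130.1, 132.9]
orientation: [2.267, -0.0, 2.901]
force: [-0.6, -0.5, -0.4]
gripper_width: 0.32
grasp_force: 0.2
```

Request:
{"method": "play_rows", "body": {
  "increments": [
    {"slide": [0,-0.0031,-0.0002],"delta_rot": [-1,0,0],"gripper": 0.32},
    {"slide": [0,-0.0062,-0.0003],"delta_rot": [-2,0,0],"gripper": 0.32},
    {"slide": [0,-0.0093,-0.0003],"delta_rot": [-3,0,0],"gripper": 0.32},
    {"slide": [0,-0.0124,-0.0003],"delta_rot": [-4,0,0],"gripper": 0.32},
    {"slide": [0,-0.0156,-0.0003],"delta_rot": [-5,0,0],"gripper": 0.32}
  ]
}}

```text
time_s: 9.3
eef_pos: [518.5, -140.1, 121.2]
orientation: [2.18, 0.0, 2.901]
force: [0.1, 0.3, -0.7]
gripper_width: 0.32
grasp_force: 0.3
```

Request:
{"method": "play_rows", "body": {
  "increments": [
    {"slide": [0,-0.0031,-0.0002],"delta_rot": [-1,0,0],"gripper": 0.32},
    {"slide": [0,-0.0062,-0.0003],"delta_rot": [-2,0,0],"gripper": 0.32},
    {"slide": [0,-0.0093,-0.0003],"delta_rot": [-3,0,0],"gripper": 0.32},
    {"slide": [0,-0.0124,-0.0003],"delta_rot": [-4,0,0],"gripper": 0.32},
    {"slide": [0,-0.0156,-0.0003],"delta_rot": [-5,0,0],"gripper": 0.32}
  ]
}}

```text
time_s: 9.8
eef_pos: [516.4, -149.0, 108.5]
orientation: [2.093, 0.0, 2.901]
force: [-0.4, -0.6, -0.7]
gripper_width: 0.322
grasp_force: 0.3
```

```bash
python3 look.py c5; python3 - <<'E'
from h import *
d=pickle.load(open('c5.pkl','rb'))[1]; C=cloud(d)
# lowest arm-coloured points: dark pixels in region behind the gripper
v,u=np.mgrid[0:420,0:560]; I=d['image'].astype(int).sum(2)
m=(I<140)&(C[...,2]>15)&(C[...,2]<200)&(C[...,0]>380)&(C[...,0]<620)&(C[...,1]<-100)&(d['depth']>0)
P=C[m]; 
for a in range(-450,-100,25):
    q=P[(P[:,1]>=a)&(P[:,1]<a+25)]
    if len(q)>2: print(a,len(q),'zmin',q[:,2].min().round(),'x',q[:,0].min().round(),q[:,0].max().round())
E
```

```text
{'time_s': 9.85, 'qpos': [-0.828, 0.889, -0.094, 1.356, 0.806, -0.928], 'eef_pos': [515.966, -149.247, 107.688], 'orientation': [2.092, -0.001, 2.901], 'force': [-1.548, -1.193, -0.992], 'gripper_width': 0.317, 'grasp_force': 0.308}
-325 3 zmin 195.0 x 442.0 447.0
-300 7 zmin 173.0 x 443.0 452.0
-275 31 zmin 139.0 x 446.0 479.0
-250 146 zmin 135.0 x 451.0 524.0
-225 88 zmin 127.0 x 461.0 506.0
-200 52 zmin 110.0 x 482.0 503.0
-175 38 zmin 139.0 x 490.0 522.0
-150 6 zmin 132.0 x 502.0 519.0
```

Request:
{"method": "play_rows", "body": {
  "increments": [
    {"slide": [0,-0.0031,-0.0002],"delta_rot": [-1,0,0],"gripper": 0.32},
    {"slide": [0,-0.0062,-0.0003],"delta_rot": [-2,0,0],"gripper": 0.32},
    {"slide": [0,-0.0093,-0.0003],"delta_rot": [-3,0,0],"gripper": 0.32},
    {"slide": [0,-0.0124,-0.0003],"delta_rot": [-4,0,0],"gripper": 0.32},
    {"slide": [0,-0.0156,-0.0003],"delta_rot": [-5,0,0],"gripper": 0.32}
  ]
}}

```text
time_s: 10.4
eef_pos: [514.5, -156.9, 95.1]
orientation: [2.006, -0.0, 2.901]
force: [0.2, -0.9, -0.5]
gripper_width: 0.323
grasp_force: 0.3
```

Request:
{"method": "play_rows", "body": {
  "increments": [
    {"slide": [0,-0.0019,-0.0001],"delta_rot": [-0.6,0,0],"gripper": 0.32},
    {"slide": [0,-0.0037,-0.0002],"delta_rot": [-1.2,0,0],"gripper": 0.32},
    {"slide": [0,-0.0056,-0.0003],"delta_rot": [-1.8,0,0],"gripper": 0.32},
    {"slide": [0,-0.0075,-0.0003],"delta_rot": [-2.4,0,0],"gripper": 0.32},
    {"slide": [0,-0.0093,-0.0003],"delta_rot": [-3,0,0],"gripper": 0.32}
  ]
}}

```text
time_s: 10.9
eef_pos: [513.5, -160.8, 87.1]
orientation: [1.954, 0.0, 2.902]
force: [-0.8, -0.5, -0.8]
gripper_width: 0.322
grasp_force: 0.3
```

Request:
{"method": "play_rows", "body": {
  "increments": [
    {"slide": [0,-0.0012,-0.0001],"delta_rot": [-0.4,0,0],"gripper": 0.32},
    {"slide": [0,-0.0025,-0.0001],"delta_rot": [-0.8,0,0],"gripper": 0.32},
    {"slide": [0,-0.0037,-0.0002],"delta_rot": [-1.2,0,0],"gripper": 0.32},
    {"slide": [0,-0.005,-0.0002],"delta_rot": [-1.6,0,0],"gripper": 0.32},
    {"slide": [0,-0.0062,-0.0003],"delta_rot": [-2,0,0],"gripper": 0.32}
  ]
}}

```text
time_s: 11.4
eef_pos: [512.9, -163.3, 81.4]
orientation: [1.919, 0.0, 2.901]
force: [-0.1, 0.1, -0.1]
gripper_width: 0.319
grasp_force: 0.3
```

```bash
python3 look.py c6
```

```text
{'time_s': 11.45, 'qpos': [-0.875, 1.074, 0.034, 1.553, 0.858, -1.137], 'eef_pos': [512.716, -163.328, 81.095], 'orientation': [1.919, -0.0, 2.901], 'force': [0.333, -0.736, -0.214], 'gripper_width': 0.32, 'grasp_force': 0.326}
```

View pics/c6.png

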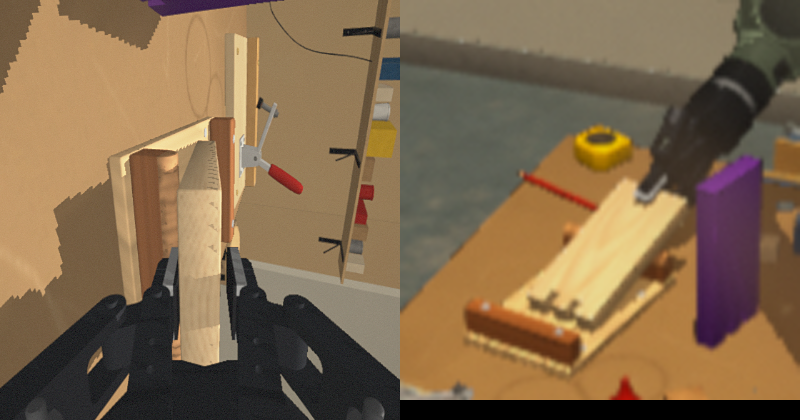

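Nearly down: at about 70° the board is just above the rail (wrist px 178,200), and the pad force of 0.3 N says it is still on the finger. Slowing further.

Request:
{"method": "play_rows", "body": {
  "increments": [
    {"slide": [0,-0.0009,-0.0001],"delta_rot": [-0.3,0,0],"gripper": 0.32},
    {"slide": [0,-0.0019,-0.0001],"delta_rot": [-0.6,0,0],"gripper": 0.32},
    {"slide": [0,-0.0028,-0.0001],"delta_rot": [-0.9,0,0],"gripper": 0.32},
    {"slide": [0,-0.0037,-0.0002],"delta_rot": [-1.2,0,0],"gripper": 0.32},
    {"slide": [0,-0.0047,-0.0002],"delta_rot": [-1.5,0,0],"gripper": 0.32}
  ]
}}

```text
time_s: 12.0
eef_pos: [512.5, -165.1, 77.1]
orientation: [1.893, 0.0, 2.901]
force: [0.2, 0.2, 0.5]
gripper_width: 0.318
grasp_force: 0.3
```

Request:
{"method": "play_rows", "body": {
  "increments": [
    {"slide": [0,-0.0009,-0.0001],"delta_rot": [-0.3,0,0],"gripper": 0.32},
    {"slide": [0,-0.0019,-0.0001],"delta_rot": [-0.6,0,0],"gripper": 0.32},
    {"slide": [0,-0.0028,-0.0001],"delta_rot": [-0.9,0,0],"gripper": 0.32},
    {"slide": [0,-0.0037,-0.0002],"delta_rot": [-1.2,0,0],"gripper": 0.32},
    {"slide": [0,-0.0047,-0.0002],"delta_rot": [-1.5,0,0],"gripper": 0.32}
  ]
}}

```text
time_s: 12.5
eef_pos: [512.1, -166.7, 72.7]
orientation: [1.867, -0.0, 2.901]
force: [0.0, 0.2, 0.4]
gripper_width: 0.32
grasp_force: 0.0
```

Request:
{"method": "play_rows", "body": {
  "increments": [
    {"slide": [0,-0.0006,0],"delta_rot": [-0.2,0,0],"gripper": 0.32},
    {"slide": [0,-0.0012,-0.0001],"delta_rot": [-0.4,0,0],"gripper": 0.32},
    {"slide": [0,-0.0019,-0.0001],"delta_rot": [-0.6,0,0],"gripper": 0.32},
    {"slide": [0,-0.0025,-0.0001],"delta_rot": [-0.8,0,0],"gripper": 0.32},
    {"slide": [0,-0.0031,-0.0002],"delta_rot": [-1,0,0],"gripper": 0.32}
  ]
}}

```text
time_s: 13.0
eef_pos: [511.8, -167.8, 69.8]
orientation: [1.85, 0.0, 2.901]
force: [0.7, -0.6, 0.1]
gripper_width: 0.32
grasp_force: 0.0
```

Landed: the pad force went to 0 between 71.5° and 73°. I'll open a little and back out along the board.

Request:
{"method": "play_rows", "body": {
  "increments": [
    {"slide": [0,0.0008,0],"delta_rot": [0,0,0],"gripper": 0.4},
    {"slide": [0,0.0015,0],"delta_rot": [0,0,0],"gripper": 0.5},
    {"slide": [0,0.0015,0],"delta_rot": [0,0,0],"gripper": 0.5},
    {"slide": [0,0.0015,-0.006],"delta_rot": [0,0,0],"gripper": 0.5},
    {"slide": [0,0.0015,-0.016],"delta_rot": [0,0,0],"gripper": 0.5}
  ]
}}

```text
time_s: 13.5
eef_pos: [508.1, -182.3, 75.9]
orientation: [1.85, -0.0, 2.902]
force: [-0.3, -0.3, -0.4]
gripper_width: 0.498
grasp_force: 0.0
```

Request:
{"method": "play_rows", "body": {
  "increments": [
    {"slide": [0,0,-0.012],"delta_rot": [0,0,0],"gripper": 0.5},
    {"slide": [0,0,-0.024],"delta_rot": [0,0,0],"gripper": 0.5},
    {"slide": [0,0,-0.036],"delta_rot": [0,0,0],"gripper": 0.5},
    {"slide": [0,0,-0.044],"delta_rot": [0,0,0],"gripper": 0.5},
    {"slide": [0,0,-0.05],"delta_rot": [0,0,0],"gripper": 0.5}
  ]
}}

```text
time_s: 14.0
eef_pos: [496.6, -230.1, 89.6]
orientation: [1.85, 0.0, 2.901]
force: [0.8, 0.0, -0.4]
gripper_width: 0.502
grasp_force: 0.0
```

Request:
{"method": "play_rows", "body": {
  "increments": [
    {"slide": [0,0,0],"delta_rot": [0,0,0],"gripper": 0},
    {"slide": [0,0,0],"delta_rot": [0,0,0],"gripper": 0},
    {"slide": [0,0,0],"delta_rot": [0,0,0],"gripper": 0},
    {"slide": [0,0,0],"delta_rot": [0,0,0],"gripper": 0},
    {"slide": [0,0,0],"delta_rot": [0,0,0],"gripper": 0}
  ]
}}

```text
time_s: 14.5
eef_pos: [496.9, -228.6, 89.4]
orientation: [1.85, -0.0, 2.902]
force: [0.2, -0.3, 0.0]
gripper_width: 0.002
grasp_force: 0.0
```

```bash
python3 look.py c7; python3 - <<'E'
from h import *
t=grab('top'); pickle.dump(t,open('top7.pkl','wb')); w=pickle.load(open('c7.pkl','rb'))[0]
np.set_printoptions(suppress=True)
o=np.array([551.4,-59.1]); ex=np.array([.172,.985]); ey=np.array([-.985,.172])
C=cloud(t); L=np.dstack([(C[...,:2]-o)@ex,(C[...,:2]-o)@ey,C[...,2]])
R=C.reshape(-1,3); L=L.reshape(-1,3)
m=(np.abs(L[:,1])<75)&(L[:,0]>-160)&(L[:,0]<95)&(L[:,2]>22)
Lm=L[m]
for x in range(-160,95,15):
    q=Lm[(Lm[:,0]>=x)&(Lm[:,0]<x+15)]
    if len(q): print(x,len(q),'y',q[:,1].min().round(),q[:,1].max().round(),'z',np.median(q[:,2]).round(1))
E
```

```text
{'time_s': 14.55, 'qpos': [-0.965, 1.177, 0.22, 1.776, 0.803, -1.269], 'eef_pos': [496.839, -228.629, 89.445], 'orientation': [1.85, -0.0, 2.902], 'force': [-0.719, 0.201, 0.286], 'gripper_width': 0.0, 'grasp_force': 0.0}
-160 5 y 14.0 32.0 z 92.4
-130 93 y -22.0 62.0 z 80.0
-115 165 y -24.0 62.0 z 79.4
-100 166 y -25.0 61.0 z 74.5
-85 201 y -65.0 64.0 z 70.1
-70 224 y -64.0 64.0 z 64.6
-55 160 y -27.0 58.0 z 62.3
-40 158 y -27.0 57.0 z 58.3
-25 156 y -29.0 56.0 z 54.2
-10 154 y -30.0 55.0 z 49.6
5 153 y -31.0 54.0 z 45.2
20 151 y -32.0 53.0 z 41.5
35 133 y -33.0 52.0 z 37.2
50 68 y -34.0 51.0 z 33.5
```

View pics/c7.png

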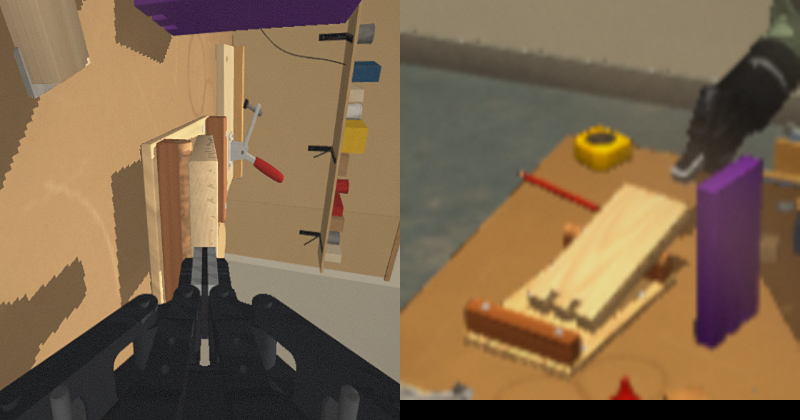

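The board rests on the rail at a slope of about 15.7°, yawed about 3.7° to the rest, with the shut fingers behind its end (side px 680,170). I'll push slightly right of centre along the slope, so that it turns square to the stop.

Request:
{"method": "play_rows", "body": {
  "increments": [
    {"slide": [-0.004,-0.001,0.002],"delta_rot": [0,0,0],"gripper": 0},
    {"slide": [-0.009,-0.0015,0.008],"delta_rot": [0,0,0],"gripper": 0},
    {"slide": [-0.012,-0.0015,0.016],"delta_rot": [0,0,0],"gripper": 0},
    {"slide": [-0.012,-0.0015,0.022],"delta_rot": [0,0,0],"gripper": 0},
    {"slide": [-0.012,-0.0015,0.026],"delta_rot": [0,0,0],"gripper": 0}
  ]
}}

```text
time_s: 15.15
eef_pos: [514.4, -206.8, 80.5]
orientation: [1.85, -0.0, 2.903]
force: [0.3, -0.8, 0.9]
gripper_width: 0.003
grasp_force: 0.0
```

Request:
{"method": "play_rows", "body": {
  "increments": [
    {"slide": [0,0,0.002],"delta_rot": [0,0,0],"gripper": 0},
    {"slide": [0,0,0.004],"delta_rot": [0,0,0],"gripper": 0},
    {"slide": [0,0,0.006],"delta_rot": [0,0,0],"gripper": 0},
    {"slide": [0,0,0.008],"delta_rot": [0,0,0],"gripper": 0},
    {"slide": [0,0,0.01],"delta_rot": [0,0,0],"gripper": 0}
  ]
}}

```text
time_s: 15.65
eef_pos: [516.6, -198.6, 78.1]
orientation: [1.85, 0.0, 2.901]
force: [-0.4, 0.6, 0.3]
gripper_width: -0.002
grasp_force: 0.0
```

Request:
{"method": "play_rows", "body": {
  "increments": [
    {"slide": [0,0,0.002],"delta_rot": [0,0,0],"gripper": 0},
    {"slide": [0,0,0.004],"delta_rot": [0,0,0],"gripper": 0},
    {"slide": [0,0,0.006],"delta_rot": [0,0,0],"gripper": 0},
    {"slide": [0,0,0.008],"delta_rot": [0,0,0],"gripper": 0},
    {"slide": [0,0,0.01],"delta_rot": [0,0,0],"gripper": 0}
  ]
}}

```text
time_s: 16.15
eef_pos: [518.9, -189.2, 75.2]
orientation: [1.85, 0.0, 2.901]
force: [-0.3, 0.1, 0.7]
gripper_width: 0.001
grasp_force: 0.2
```

Request:
{"method": "play_rows", "body": {
  "increments": [
    {"slide": [0,0,0.002],"delta_rot": [0,0,0],"gripper": 0},
    {"slide": [0,0,0.004],"delta_rot": [0,0,0],"gripper": 0},
    {"slide": [0,0,0.006],"delta_rot": [0,0,0],"gripper": 0},
    {"slide": [0,0,0.008],"delta_rot": [0,0,0],"gripper": 0},
    {"slide": [0,0,0.01],"delta_rot": [0,0,0],"gripper": 0}
  ]
}}

```text
time_s: 16.65
eef_pos: [521.2, -179.8, 72.5]
orientation: [1.85, -0.0, 2.901]
force: [1.0, -0.3, -0.8]
gripper_width: -0.001
grasp_force: 0.2
```

```bash
cat > meas.py <<'E'
from h import *
t=grab('top'); s=arm.read_state(); print(s['time_s'],s['eef_pos'].round(1),s['force'].round(2))
o=np.array([551.4,-59.1]); ex=np.array([.172,.985]); ey=np.array([-.985,.172])
C=cloud(t).reshape(-1,3); L=np.c_[(C[:,:2]-o)@ex,(C[:,:2]-o)@ey,C[:,2]]
Lm=L[(np.abs(L[:,1])<75)&(L[:,0]>-160)&(L[:,0]<125)&(L[:,2]>22)]
E=[]
for x in range(-130,125,10):
    q=Lm[(Lm[:,0]>=x)&(Lm[:,0]<x+10)]
    if len(q)>10: print(x,len(q),'y',q[:,1].min().round(),q[:,1].max().round(),'z',np.median(q[:,2]).round(1))
    if -50<=x<50 and len(q)>10: E.append((x+5,q[:,1].min(),q[:,1].max()))
E=np.array(E); print('yaw rel',[np.degrees(np.arctan(np.polyfit(E[:,0],E[:,k],1)[0])).round(2) for k in(1,2)])
for a,b in ((-40,-20),(0,20),(30,50)):
    q=Lm[(Lm[:,1]>a)&(Lm[:,1]<b)&(Lm[:,0]>20)&(Lm[:,2]<60)]; print(a,np.sort(np.c_[q[:,0],q[:,2]][q[:,0].argsort()][-14:].round().astype(int),0).tolist())
E
python3 meas.py
```

```text
16.7 [ 521.2 -179.5   72.4] [-0.44  0.07 -0.8 ]
-130 33 y -2.0 20.0 z 82.9
-120 31 y -3.0 19.0 z 79.3
-110 86 y -24.0 60.0 z 74.8
-100 108 y -22.0 61.0 z 74.6
-90 108 y -24.0 60.0 z 72.0
-80 142 y -66.0 63.0 z 69.0
-70 162 y -64.0 64.0 z 65.5
-60 115 y -61.0 63.0 z 64.3
-50 107 y -27.0 58.0 z 62.3
-40 106 y -28.0 58.0 z 59.5
-30 105 y -27.0 57.0 z 57.4
-20 104 y -28.0 57.0 z 54.5
-10 103 y -27.0 56.0 z 51.7
0 106 y -29.0 56.0 z 50.0
10 100 y -29.0 56.0 z 47.7
20 103 y -28.0 55.0 z 45.2
30 100 y -31.0 54.0 z 42.5
40 100 y -32.0 54.0 z 39.7
50 100 y -30.0 54.0 z 37.5
60 77 y -32.0 53.0 z 34.5
70 40 y -31.0 52.0 z 32.6
90 35 y -62.0 62.0 z 34.3
100 152 y -65.0 64.0 z 42.6
110 155 y -65.0 65.0 z 43.2
120 20 y -61.0 61.0 z 41.5
yaw rel [np.float64(-2.67), np.float64(-2.61)]
-40 [[115, 38], [115, 38], [115, 40], [116, 41], [116, 42], [117, 42], [117, 42], [118, 42], [118, 44], [119, 44], [120, 44], [120, 45], [120, 45], [121, 45]]
0 [[116, 39], [116, 40], [116, 40], [117, 41], [117, 41], [117, 42], [118, 42], [119, 43], [119, 43], [119, 45], [120, 46], [120, 46], [121, 47], [121, 48]]
30 [[116, 40], [116, 40], [117, 42], [117, 42], [117, 42], [117, 42], [118, 43], [119, 44], [119, 44], [119, 44], [120, 44], [120, 46], [121, 47], [121, 47]]
```

Request:
{"method": "play_rows", "body": {
  "increments": [
    {"slide": [0,0,0.002],"delta_rot": [0,0,0],"gripper": 0},
    {"slide": [0,0,0.004],"delta_rot": [0,0,0],"gripper": 0},
    {"slide": [0,0,0.006],"delta_rot": [0,0,0],"gripper": 0},
    {"slide": [0,0,0.008],"delta_rot": [0,0,0],"gripper": 0},
    {"slide": [0,0,0.01],"delta_rot": [0,0,0],"gripper": 0}
  ]
}}

```text
time_s: 17.2
eef_pos: [523.5, -170.5, 69.8]
orientation: [1.85, -0.0, 2.901]
force: [0.5, -0.6, -0.3]
gripper_width: 0.001
grasp_force: 0.2
```

Request:
{"method": "play_rows", "body": {
  "increments": [
    {"slide": [0,0,0.002],"delta_rot": [0,0,0],"gripper": 0},
    {"slide": [0,0,0.004],"delta_rot": [0,0,0],"gripper": 0},
    {"slide": [0,0,0.006],"delta_rot": [0,0,0],"gripper": 0},
    {"slide": [0,0,0.008],"delta_rot": [0,0,0],"gripper": 0},
    {"slide": [0,0,0.01],"delta_rot": [0,0,0],"gripper": 0}
  ]
}}

```text
time_s: 17.7
eef_pos: [525.8, -161.1, 67.1]
orientation: [1.85, 0.0, 2.901]
force: [0.6, -1.1, 0.3]
gripper_width: -0.001
grasp_force: 0.3
```

```bash
python3 meas.py | sed -n '1,8p;16,40p'
```

```text
17.75 [ 525.8 -160.8   67. ] [ 0.3  -0.42 -0.01]
-130 95 y -4.0 75.0 z 508.9
-120 32 y -3.0 19.0 z 80.8
-110 30 y -4.0 19.0 z 76.1
-100 29 y -3.0 18.0 z 72.6
-90 93 y -24.0 60.0 z 69.7
-80 145 y -64.0 64.0 z 67.9
-70 161 y -64.0 64.0 z 65.1
10 100 y -27.0 57.0 z 49.6
20 106 y -28.0 57.0 z 47.6
30 100 y -27.0 57.0 z 45.6
40 101 y -28.0 56.0 z 43.4
50 100 y -29.0 56.0 z 41.3
60 98 y -28.0 56.0 z 39.3
70 96 y -30.0 55.0 z 36.5
80 80 y -28.0 55.0 z 34.5
90 77 y -62.0 62.0 z 32.9
100 154 y -65.0 64.0 z 42.7
110 154 y -67.0 64.0 z 43.0
120 19 y -61.0 59.0 z 43.1
yaw rel [np.float64(-1.23), np.float64(-1.61)]
-40 [[115, 38], [115, 39], [115, 39], [116, 41], [116, 42], [117, 42], [117, 42], [118, 43], [118, 43], [119, 44], [119, 46], [120, 46], [121, 47], [121, 47]]
0 [[116, 40], [116, 41], [116, 41], [117, 44], [117, 44], [117, 44], [118, 45], [118, 45], [119, 45], [119, 45], [120, 45], [120, 45], [120, 45], [121, 48]]
30 [[116, 40], [116, 41], [117, 41], [117, 41], [117, 41], [118, 41], [118, 42], [118, 42], [119, 42], [119, 43], [120, 43], [120, 43], [120, 44], [121, 45]]
```

Request:
{"method": "play_rows", "body": {
  "increments": [
    {"slide": [0,0,0.001],"delta_rot": [0,0,0],"gripper": 0},
    {"slide": [0,0,0.002],"delta_rot": [0,0,0],"gripper": 0},
    {"slide": [0,0,0.003],"delta_rot": [0,0,0],"gripper": 0},
    {"slide": [0,0,0.004],"delta_rot": [0,0,0],"gripper": 0},
    {"slide": [0,0,0.005],"delta_rot": [0,0,0],"gripper": 0}
  ]
}}

```text
time_s: 18.25
eef_pos: [527.3, -157.6, 66.1]
orientation: [1.851, 0.001, 2.9]
force: [-2.1, -9.7, 4.5]
gripper_width: -0.0
grasp_force: 5.1
```

Request:
{"method": "play_rows", "body": {
  "increments": [
    {"slide": [0,0,0.0005],"delta_rot": [0,0,0],"gripper": 0},
    {"slide": [0,0,0.001],"delta_rot": [0,0,0],"gripper": 0},
    {"slide": [0,0,0.0015],"delta_rot": [0,0,0],"gripper": 0},
    {"slide": [0,0,0.002],"delta_rot": [0,0,0],"gripper": 0}
  ]
}}

```text
time_s: 18.65
eef_pos: [528.5, -157.4, 66.1]
orientation: [1.852, 0.004, 2.897]
force: [-2.0, -15.1, 5.8]
gripper_width: 0.001
grasp_force: 7.8
```

```bash
python3 meas.py | sed -n '1p;20,30p'|grep -v '\[\['; python3 -c "
from h import *
F=[]
for i in range(6): grab('top');s=arm.read_state();F.append(np.r_[s['force'],s['grasp_force']])
print(np.mean(F,0))"
```

```text
18.7 [ 528.5 -157.4   66.1] [ -0.85 -12.32   5.24]
50 101 y -29.0 56.0 z 42.0
60 98 y -29.0 56.0 z 39.0
70 100 y -30.0 56.0 z 37.4
80 84 y -27.0 56.0 z 36.0
90 102 y -61.0 62.0 z 33.1
100 150 y -64.0 64.0 z 43.1
110 155 y -66.0 64.0 z 42.8
120 18 y -61.0 61.0 z 41.7
yaw rel [np.float64(-0.96), np.float64(-0.7)]
[ -0.94420241 -12.42087081   5.28498482   6.73115528]
```

Request:
{"method": "play_rows", "body": {
  "increments": [
    {"slide": [0,0,-0.002],"delta_rot": [0,0,0],"gripper": 0},
    {"slide": [0,0,-0.006],"delta_rot": [0,0,0],"gripper": 0},
    {"slide": [0,0,-0.014],"delta_rot": [0,0,0],"gripper": 0},
    {"slide": [0,0,-0.022],"delta_rot": [0,0,0],"gripper": 0},
    {"slide": [0,0,-0.028],"delta_rot": [0,0,0],"gripper": 0}
  ]
}}

```text
time_s: 19.5
eef_pos: [520.7, -181.5, 72.9]
orientation: [1.85, -0.0, 2.901]
force: [-0.5, 0.6, 0.6]
gripper_width: -0.002
grasp_force: 0.0
```

```bash
cat > m2.py <<'E'
from h import *
D=[grab('top') for _ in range(6)]
I=np.mean([d['image'].astype(float) for d in D],0).astype(np.uint8)
w=grab('wrist'); s=arm.read_state(); print(s['time_s'],s['eef_pos'].round(1),s['force'].round(1))
o=np.array([551.4,-59.1]); ex=np.array([.172,.985]); ey=np.array([-.985,.172])
A=[]
for d in D:
    C=cloud(d).reshape(-1,3); L=np.c_[(C[:,:2]-o)@ex,(C[:,:2]-o)@ey,C[:,2]]
    for x in range(-55,75,5):
        q=L[(L[:,0]>=x)&(L[:,0]<x+5)&(L[:,2]>25)&(np.abs(L[:,1])<75)]
        A.append((x+2.5,np.percentile(q[:,1],2),np.percentile(q[:,1],98),np.median(q[:,2])))
A=np.array(A)
for k in (1,2,3): p=np.polyfit(A[:,0],A[:,k],1); print(np.degrees(np.arctan(p[0])).round(2),p.round(2))
q=L[(L[:,2]>30)&(np.abs(L[:,1])<75)&(L[:,0]>99)&(L[:,0]<130)]; 
f=cv2.fitLine(q[:,:2].astype(np.float32),cv2.DIST_L2,0,.01,.01).ravel(); print('stop rel',np.degrees(np.arctan2(-f[0]*np.sign(f[1]),abs(f[1]))))
im=np.zeros((480,800,3),np.uint8)
im[:,:400]=cv2.resize(I[130:202,242:302],(400,480),interpolation=cv2.INTER_CUBIC)
im[:,400:]=cv2.resize(w['image'][80:320,200:400],(400,480),interpolation=cv2.INTER_CUBIC)
cv2.imwrite('pics/c8.png',im[:,:,::-1])
E
python3 m2.py
```

```text
19.85 [ 520.9 -180.5   72.8] [0.3 0.4 0.3]
-0.94 [-2.000e-02 -2.533e+01]
-1.06 [-2.000e-02  5.591e+01]
-11.83 [-0.21 53.28]
stop rel 0.013036326
```

View pics/c8.png

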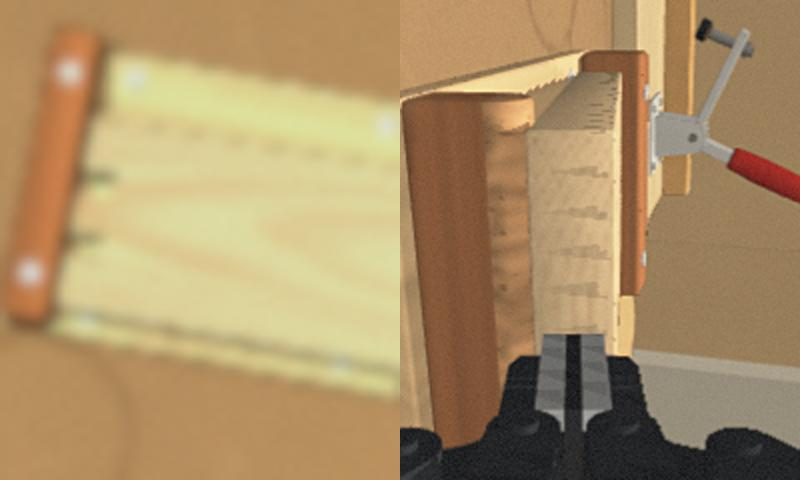

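The foot's lower-image corner (px 60,310) touches the stop and the upper one (px 100,110) is still about 1.5 mm short, with the board yawed by about 1°. I'll push once more, lightly, nearer to that side of the end.

Request:
{"method": "play_rows", "body": {
  "increments": [
    {"slide": [-0.006,0,0.002],"delta_rot": [0,0,0],"gripper": 0},
    {"slide": [-0.014,0,0.006],"delta_rot": [0,0,0],"gripper": 0},
    {"slide": [-0.018,0,0.012],"delta_rot": [0,0,0],"gripper": 0},
    {"slide": [-0.018,0,0.018],"delta_rot": [0,0,0],"gripper": 0},
    {"slide": [-0.018,0,0.022],"delta_rot": [0,0,0],"gripper": 0}
  ]
}}

```text
time_s: 20.35
eef_pos: [543.5, -163.5, 66.4]
orientation: [1.85, -0.0, 2.903]
force: [-0.5, 0.2, 0.3]
gripper_width: 0.004
grasp_force: 0.0
```

Request:
{"method": "play_rows", "body": {
  "increments": [
    {"slide": [0,0,0.001],"delta_rot": [0,0,0],"gripper": 0},
    {"slide": [0,0,0.002],"delta_rot": [0,0,0],"gripper": 0},
    {"slide": [0,0,0.003],"delta_rot": [0,0,0],"gripper": 0},
    {"slide": [0,0,0.0035],"delta_rot": [0,0,0],"gripper": 0},
    {"slide": [0,0,0.004],"delta_rot": [0,0,0],"gripper": 0}
  ]
}}

```text
time_s: 20.85
eef_pos: [544.4, -161.2, 65.8]
orientation: [1.85, 0.0, 2.901]
force: [-0.3, -2.6, 0.7]
gripper_width: -0.003
grasp_force: 1.1
```

Request:
{"method": "play_rows", "body": {
  "increments": [
    {"slide": [0,0,0.0005],"delta_rot": [0,0,0],"gripper": 0},
    {"slide": [0,0,0.001],"delta_rot": [0,0,0],"gripper": 0},
    {"slide": [0,0,0.0015],"delta_rot": [0,0,0],"gripper": 0}
  ]
}}

```text
time_s: 21.15
eef_pos: [545.3, -160.7, 65.7]
orientation: [1.851, 0.002, 2.899]
force: [-0.0, -8.1, 3.3]
gripper_width: -0.002
grasp_force: 4.2
```

```bash
python3 m2.py
```

```text
21.5 [ 545.4 -160.7   65.7] [ 0.6 -6.2  2.2]
-0.35 [-1.00e-02 -2.62e+01]
-0.87 [-2.000e-02  5.543e+01]
-11.86 [-0.21 53.27]
stop rel -0.14084966
```

Request:
{"method": "play_rows", "body": {
  "increments": [
    {"slide": [-0.001,0,0],"delta_rot": [0,0,0],"gripper": 0},
    {"slide": [-0.002,0,0],"delta_rot": [0,0,0],"gripper": 0},
    {"slide": [-0.003,0,0],"delta_rot": [0,0,0],"gripper": 0},
    {"slide": [-0.003,0,0],"delta_rot": [0,0,0],"gripper": 0}
  ]
}}

```text
time_s: 21.9
eef_pos: [547.7, -160.7, 65.5]
orientation: [1.85, 0.0, 2.901]
force: [-1.4, -6.4, 3.9]
gripper_width: -0.002
grasp_force: 3.3
```

Request:
{"method": "play_rows", "body": {
  "increments": [
    {"slide": [0,0,-0.002],"delta_rot": [0,0,0],"gripper": 0},
    {"slide": [0,0,-0.006],"delta_rot": [0,0,0],"gripper": 0},
    {"slide": [0,0,-0.014],"delta_rot": [0,0,0],"gripper": 0},
    {"slide": [0,0,-0.026],"delta_rot": [0,0,0],"gripper": 0},
    {"slide": [0,0,-0.04],"delta_rot": [0,0,0],"gripper": 0}
  ]
}}

```text
time_s: 22.4
eef_pos: [538.2, -198.3, 76.6]
orientation: [1.85, -0.0, 2.902]
force: [-0.3, 0.1, 0.4]
gripper_width: 0.003
grasp_force: 0.0
```

```bash
python3 m2.py; python3 - <<'E'
from h import *
# foot's upper edge vs stop face along the width, from averaged top depth/colour
D=[grab('top') for _ in range(6)]
w=grab('wrist')
o=np.array([551.4,-59.1]); ex=np.array([.172,.985]); ey=np.array([-.985,.172])
L=np.concatenate([cloud(d).reshape(-1,3) for d in D]); L=np.c_[(L[:,:2]-o)@ex,(L[:,:2]-o)@ey,L[:,2]]
for a in range(-25,55,10):
    q=L[(L[:,1]>a)&(L[:,1]<a+10)&(L[:,0]>80)&(L[:,0]<112)]
    print(a,[(x,np.median(q[(q[:,0]>=x)&(q[:,0]<x+4),2]).round(1)) for x in range(82,110,4)])
E
```

```text
22.75 [ 538.4 -197.2   76.2] [ 0.5 -0.7  0.4]
0.22 [  0.   -27.38]
-0.06 [-0.   54.21]
-11.87 [-0.21 53.31]
stop rel -0.08195293
-25 [(82, np.float64(35.9)), (86, np.float64(34.2)), (90, np.float64(34.9)), (94, np.float64(33.1)), (98, np.float64(38.9)), (102, np.float64(43.0)), (106, np.float64(42.8))]
-15 [(82, np.float64(37.5)), (86, np.float64(31.5)), (90, np.float64(32.4)), (94, np.float64(31.3)), (98, np.float64(34.3)), (102, np.float64(41.8)), (106, np.float64(43.3))]
-5 [(82, np.float64(33.0)), (86, np.float64(11.5)), (90, np.float64(11.8)), (94, np.float64(23.1)), (98, np.float64(37.7)), (102, np.float64(43.1)), (106, np.float64(42.4))]
5 [(82, np.float64(35.0)), (86, np.float64(34.6)), (90, np.float64(34.5)), (94, np.float64(32.3)), (98, np.float64(38.5)), (102, np.float64(43.2)), (106, np.float64(42.8))]
15 [(82, np.float64(35.5)), (86, np.float64(32.5)), (90, np.float64(31.8)), (94, np.float64(31.1)), (98, np.float64(38.9)), (102, np.float64(43.1)), (106, np.float64(43.2))]
25 [(82, np.float64(33.6)), (86, np.float64(12.9)), (90, np.float64(21.0)), (94, np.float64(23.0)), (98, np.float64(38.4)), (102, np.float64(42.3)), (106, np.float64(42.5))]
35 [(82, np.float64(36.0)), (86, np.float64(34.7)), (90, np.float64(33.3)), (94, np.float64(33.6)), (98, np.float64(38.6)), (102, np.float64(43.5)), (106, np.float64(43.3))]
45 [(82, np.float64(34.8)), (86, np.float64(33.7)), (90, np.float64(33.7)), (94, np.float64(31.7)), (98, np.float64(38.5)), (102, np.float64(42.0)), (106, np.float64(43.0))]
```

View pics/c8.png

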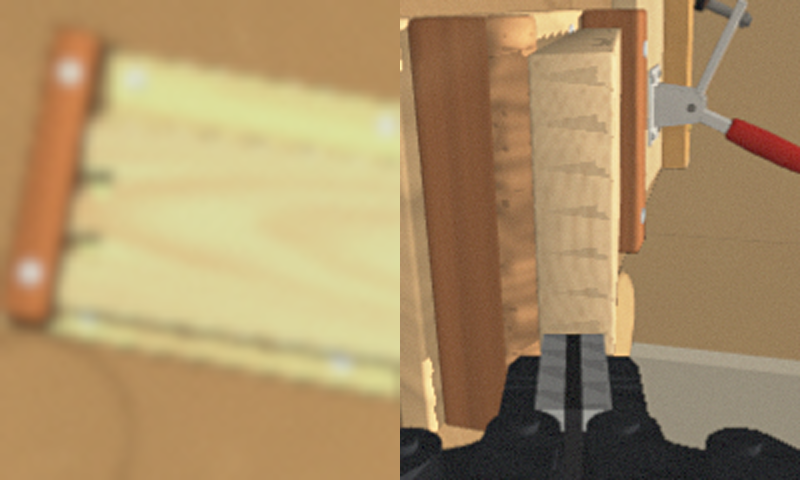

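The board lies square to the stop (yaw about 0.1°, slope 11.9°). Its foot edge is on the stop face along the whole width, and the fingers are clear. Handing in.

```bash
python3 -c "
from cell import arm
print(arm.hand_in())"
```

```text
the job is handed in; nothing more can be done
None
```

I eased the board down onto the cork rail between the fingers, then pushed it until its foot sat square against the wooden stop. My last check showed it about 0.1° off square, sloping 11.9°, with the fingers clear. The hardest push was about 15 N, and I handed in at about 23 s; no verdict came back.

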